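# Roll the wheel axle into the V-blocks of the run-out stand

## Task

Set the loose wheel axle up for its run-out check: with the fingertips, roll it along the bench to the run-out stand, up the lead-in ramps and down into both V-blocks, then push it endwise along the vees until its far end butts against the end stop. Only push it: do not pick it up or carry it, do not fling it, and leave the other parts on the bench where they are.

Things in the scene. Friction and masses are not known exactly. Their poses are not given: they have to be found in the camera images.
- axle: the loose wheel axle: plain round bright steel bar, 30 mm diameter, 240 mm long, 0.5 to 0.8 kg, oily (friction about 0.3), flat ends. Origin at its middle, on its axis (15 mm above the flat it lies on). x runs along the bar to its far end, which has a dark threaded band; z is up at the start and turns as it rolls. It rolls square to its own length and runs on a little when let go.
- stand: the run-out stand, fixed to the bench: two steel V-blocks in line, joined behind by a green plate (12 mm thick, y = 52 to 140 mm). Origin on the bench under the bottom line of the vees. x: along the vees, away from the robot, to the end stop. y: the way the axle is rolled in, from the ramps to the plate. z up. An axle seated in both vees has its axis at y = 0, z = 24 mm, along x.
- near_vee (a point): middle of the bottom line of the near V-block's vee (the block is 30 mm wide: x = -95 to -65 mm in the stand's frame). Both blocks, along the stand's y: ramp from the bench at y = -65 mm up to a lip 16 mm high at y = -16 to -13 mm, a 90 degree vee with its bottom at y = 0, 3 mm above the bench, a far flank up to 25 mm at y = 22 mm, then a flat top to y = 52 mm.
- far_vee (a point): the same point of the far V-block (x = 35 to 65 mm in the stand's frame), which has the same section. Between the two blocks the bench is open for 100 mm, up to the green plate.
- end_stop (a point): centre of the face of the end stop, a steel button 18 mm across on an upright green bracket (45 mm tall, y = -20 to 90 mm in the stand's frame), at x = 135 mm and the height of the seated axle's axis. With the axle's far end against it the axle's middle is at x = 15 mm in the stand's frame.
- gauge_post (a point): top of the post of the dial gauge, part of the stand, 160 mm above the bench and 112 mm behind the line of the vees; the gauge hangs beside it, swung back out of the way (x = -37 to 98 mm, y = 95 to 130 mm in the stand's frame). Not to be used; keep the hand clear of it.
- piston: loose aluminium piston standing upright, 52 mm across, 51 mm tall; origin under its centre. Leave alone.
- spanner: loose steel spanner, 190 mm long, lying flat. Leave alone.
- screwdriver: loose screwdriver with a red handle, lying flat. Leave alone.
- socket: loose steel socket standing upright, 32 mm across, 62 mm tall; origin under its centre. Leave alone.
- oil_can: loose red oil can standing upright, 62 mm across, 115 mm tall; origin under its centre. Leave alone.
- sprocket: loose dark steel sprocket lying flat, about 98 mm across, 14 mm high at its hub; origin under its centre. Leave alone.
- carburettor: loose aluminium carburettor standing upright, about 80 x 75 mm, 76 mm tall; origin under its middle. Leave alone.
Things that resemble listed ones, but are neither listed nor needed, are in the scene too. Several things look just like the axle: the one meant starts farthest to the robot's left.

How it is judged (in metres and radians):
On the way, in this order (a step that is already met when the one before it is completed fails the run):
1. the axle has rolled half a turn, out on the bench (angle between axle's own z axis and vertical above 2 rad and y of axle in the frame of stand below -0.05 m), for 0.02 s.
2. the axle has rolled a whole turn, before it drops into the vees (angle between axle's own z axis and vertical below 1 rad and y of axle in the frame of stand below -0.015 m), for 0.02 s.
At the end, for the whole second after the job is handed in: the axle lies at rest in both V-blocks (axis within 3 mm of the vees' centre line and within 3 mm of its seated height, along the vees to 0.03 rad) with its far end within 4 mm of the end stop (y of axle in the frame of stand between -0.003 and 0.003 m and z of axle in the frame of stand between 0.021 and 0.0272 m and x of axle in the frame of stand between 0.011 and 0.019 m and angle between the x axis of axle and the x axis of stand, either way round below 0.03 rad and linear speed of axle below 0.01 m/s and angular speed of axle below 0.15 rad/s); the robot touches nothing.
It fails at once if the axle is lifted: its middle more than 11 mm above where it rolls on the flat bench, before it is on the ramps (y of axle in the frame of stand below -0.06 m and height (world z) of axle above 0.026 m).
It fails at once if the axle is lifted: its middle more than 7 mm above where it rolls over the lips of the V-blocks (height (world z) of axle above 0.038 m).
It fails at once if the axle is tipped up on end (angle between axle's own x axis and vertical below 1.2 rad or angle between axle's own x axis and vertical above 1.94 rad).
It fails at once if the axle is flung (faster than 0.7 m/s) (linear speed of axle above 0.7 m/s).
It fails at once if another part on the bench is moved by more than 25 mm (distance of any of piston, spanner, screwdriver, socket, oil_can, sprocket, carburettor from where it was at the start of the episode above 0.025 m).
It also fails if it takes over 53 s, if anything falls off the work surface, if the arm or the gripper's body presses on something with over 40 N, if the wrist force passes 120 N, or if a joint passes its speed limit or range.

## Robot

A 6-joint arm with a two-finger parallel gripper is mounted at the origin on the work surface. World frame = base frame: x ahead of the robot, y to its left, z up, the work surface at z = 0. Lengths are in m, angles in degrees, forces in N, time in s.
With the tool pointing down it reaches from about 0.3 to 0.75 m from the base axis. Payload 8.5 kg.
Tool frame: the origin (TCP) lies midway between the tips of the shut fingers; the grasp point (between the pads) lies 19 mm behind it (env.tcp_to_grasp is the z of the grasp point in the tool frame, in m); z points along the fingers, y is the line along which they close (so a half turn about z gives the same grasp; the last joint's range is limited). The gripper opens to 85 mm and grips with 20 to 120 N. Pads are 22 mm wide; open, the fingers measure 114 mm over their backs; the gripper's body (76 mm by 85 mm) begins 54 mm behind the grasp point. The pads swing forward as they close: fully open they stand 13 mm farther back than shut.
Start: joints at [58.31, 21.807, 74.336, -0, 83.858, -12.336], TCP at [0.182, 0.519, 0.231] pointing down, gripper open.
Joint ranges: [-178.18, 178.18], [-50.72, 133.34], [12.68, 142.11], [-81.47, 261.47], [9.98, 163.14], [-165.26, 165.26]. Speed limits (degrees/s): [136.94, 136.94, 180, 180, 180, 180].

## Interface

Orientations are given as a 3x3 rotation matrix whose columns are the frame's x, y, z axes.
In Python, from rig import env, imaging, job, models gives the robot as it stands. The module is installed in compiled form; this text tells all that it offers.
- The arm moves only by the tool jog_arm, never from a script. Its argument "plan" is text: rows parted by semicolons, each of 7 numbers parted by spaces: the turn, a rotation vector about the tool's x, y, z in degrees, then the shift along the tool's x, y, z in cm, then the closure in counts, from 0 (fully open) to 255 (shut). In form: rx ry rz x y z claw; .... A call has 1 to 10 rows; each row shifts and turns the commanded pose from where the row before left it, along the tool's axes as they then stand; what a row does not reach is not made up. A row lasts 1/12 s, in which the tool goes at most 41.7 mm and 7.16 degrees, less where a joint would pass 70% of its speed; a pose out of reach is approached as far as the arm can. A call with a gripper value outside its range is refused whole. The fingers move at their own pace and stop on an object; "grip_force" is the grip in N (left out, the last holds). Time passes only in rows, so rows that do not move let the fingers close. It gives the time, the measured TCP pose, the force, the opening and the grip force at its end, in the units of the state.
- env.observe(): the state, without advancing time (a new reading comes with each control period).
- imaging.get_image(name): name is "scene" or "top"; returns a dict with "pixels" (480x640x3 uint8, red, green, blue), "depth" (480x640 float32, m along the optical axis (not along the pixel's ray), 0 where there is no reading), "fov_y" (degrees; the focal length in pixels is half the picture's height over the tangent of half this angle, whatever the lens; pixels are square), "cx", "cy" (the principal point, pixels), "world_from_camera" (4x4, takes a point from camera to world coordinates). Camera axes: x right, y down, z forward; pixel columns grow to the right and rows downward; lengths in m; the calibration is good to about 2 mm. A picture is of the moment at which its call begins.
- job.close_job(): hands the job in; it is judged then, once.
Trained networks look in the newest picture that a camera, given by its name, has taken for a name from the list of things; names that differ only in an ending like _2 or _b are one class to them, and where a whole thing is asked for, a point or a joint stands for the part that bears it (a point fixed in the world has none). Each returns a list of dicts, best first, with "confidence" (0 to 1); they miss things now and then, are a little off and sometimes report something else, mostly with a low value. They report only what shows in the picture. A call takes as long as a camera call. They do not tell look-alikes from the thing itself.
- models.outline_of(camera, query): "region" (480x640 bool, what is visible of it) and "bbox" ([centre column, centre row, width, height] in pixels, round what is visible of it).
- models.tip_of(camera, query): "at" ([column, row] in pixels: a listed point, or the origin of a listed thing).
The state is a dict: "time_s": time; "q": joint angles; "qvel": joint speeds; "joint_efforts": joint torques, N m; "position": TCP position; "tool_rot": TCP orientation; "ft_force": force on the tool from outside, world axes, zero at the start; "wrist_torque": the same for the moment, N m; "grip_width": finger opening in m; "gripper_force": force on a finger pad.
Only numpy, scipy, OpenCV 4.12 (cv2) and the standard library are available. Lean on these libraries where they do the work, as an engineer would, in place of code of your own. Each camera call takes 0.05 s, during which the arm holds its last target. There are 200 camera calls.

## Working session

There is one attempt and no reset: what is moved stays moved. The work goes in short steps, Python scripts to look and compute and a tool call to move; the robot and the scene stay as the last step left them, time stands still between calls to the robot, and variables do not carry over. Pictures are saved under pics/ and viewed, at most 10 in all, crops included, and the job is handed in when it is done.

Besides the shell and the picture viewer there is one more tool, called after "Call:" in YAML: its name, and indented under it one key for each argument. jog_arm: Moves the arm, as the interface text tells. Its arguments: {"type":"object","properties":{"plan":{"type":"string"},"grip_force":{"type":"number"}},"required":["plan"]}

```bash
mkdir -p pics; cat > h.py <<'E'
import numpy as np, cv2
from rig import env, imaging, job, models
def shot(cam,fn=None):
    im=imaging.get_image(cam)
    if fn: cv2.imwrite('pics/'+fn,im['pixels'][:,:,::-1])
    return im
def w(im,u,v,z=None):
    f=240/np.tan(np.radians(im['fov_y']/2)); T=np.array(im['world_from_camera'])
    d=np.array([(u-im['cx'])/f,(v-im['cy'])/f,1.0])
    if z is None: return T[:3,:3]@(d*im['depth'][int(round(v)),int(round(u))])+T[:3,3]
    r=T[:3,:3]@d
    return T[:3,3]+r*(z-T[2,3])/r[2]
def pix(im,p):
    f=240/np.tan(np.radians(im['fov_y']/2)); T=np.array(im['world_from_camera'])
    c=T[:3,:3].T@(np.array(p)-T[:3,3]); return c[:2]/c[2]*f+[im['cx'],im['cy']]
E
python3 - <<'E'
from h import *
np.set_printoptions(precision=4,suppress=True)
s=env.observe();print(s['time_s'],s['position'],s['tool_rot'],s['grip_width'])
for cam in('top','scene'):
    im=shot(cam,cam+'0.png');print(cam,np.array(im['world_from_camera'])[:3],im['fov_y'])
    for q in('near_vee','far_vee','end_stop','gauge_post','axle','piston','socket','oil_can','carburettor','sprocket','spanner','screwdriver'):
        for r in models.tip_of(cam,q)[:4]:
            u,v=r['at'];z={'near_vee':.003,'far_vee':.003,'end_stop':.024,'gauge_post':.16,'axle':.015}.get(q,0)
            print(q,round(r['confidence'],2),np.round(r['at']),w(im,u,v,z))
E
```

```text
0.0 [0.1821 0.5187 0.2307] [[-0.9435  0.3314 -0.0008]
 [ 0.3314  0.9435 -0.0013]
 [ 0.0003 -0.0015 -1.    ]] 0.08530873450747858
top [[-0.0126 -0.9845  0.1748  0.2656]
 [-0.9997  0.016   0.0184 -0.0253]
 [-0.0209 -0.1745 -0.9844  1.3227]] 56.52839499619796
near_vee 0.74 [272. 232.] [0.5166 0.1393 0.003 ]
far_vee 0.77 [270. 194.] [0.6349 0.1473 0.003 ]
end_stop 0.68 [272. 163.] [0.727  0.1407 0.024 ]
gauge_post 0.96 [227. 204.] [0.5655 0.2427 0.16  ]
axle 0.63 [369. 213.] [ 0.5694 -0.1518  0.015 ]
axle 0.49 [165. 250.] [0.4669 0.4598 0.015 ]
piston 0.87 [482. 266.] [ 0.4057 -0.4819  0.    ]
socket 0.58 [450. 283.] [ 0.3561 -0.3856  0.    ]
oil_can 0.97 [169. 251.] [0.4665 0.4507 0.    ]
carburettor 0.78 [167. 206.] [0.6041 0.4641 0.    ]
sprocket 0.94 [177. 294.] [0.3373 0.4211 0.    ]
screwdriver 0.76 [478. 199.] [ 0.6094 -0.4847  0.    ]
scene [[ 0.4793  0.6356 -0.6051  1.1609]
 [ 0.8775 -0.3376  0.3405 -0.419 ]
 [ 0.0121 -0.6942 -0.7197  0.9356]] 53.11125555701315
near_vee 0.65 [385. 262.] [0.514 0.141 0.003]
far_vee 0.96 [414. 300.] [0.6509 0.1345 0.003 ]
end_stop 0.75 [440. 319.] [0.7352 0.1407 0.024 ]
gauge_post 0.83 [446. 219.] [0.5763 0.2534 0.16  ]
axle 0.93 [292. 321.] [ 0.5719 -0.1586  0.015 ]
axle 0.71 [200. 240.] [ 0.2234 -0.2583  0.015 ]
piston 0.7 [133. 326.] [ 0.4024 -0.4831  0.    ]
socket 0.59 [172. 296.] [ 0.3597 -0.3805  0.    ]
oil_can 0.92 [468. 213.] [0.4652 0.4628 0.    ]
carburettor 0.8 [501. 243.] [0.6038 0.4618 0.    ]
carburettor 0.63 [440. 316.] [0.717  0.1612 0.    ]
sprocket 0.57 [431. 191.] [0.3372 0.431  0.    ]
spanner 0.81 [202. 379.] [ 0.607  -0.3881  0.    ]
spanner 0.57 [134. 325.] [ 0.4015 -0.4801  0.    ]
screwdriver 0.86 [154. 401.] [ 0.6081 -0.4905  0.    ]
screwdriver 0.53 [499. 242.] [0.5967 0.4623 0.    ]
```

View pics/top0.png

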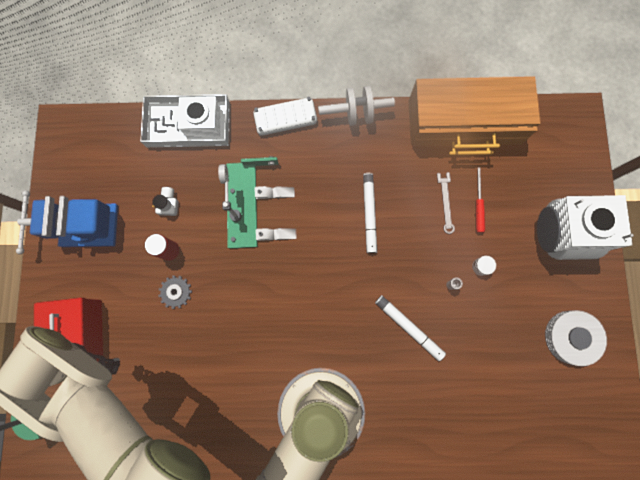

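View pics/scene0.png

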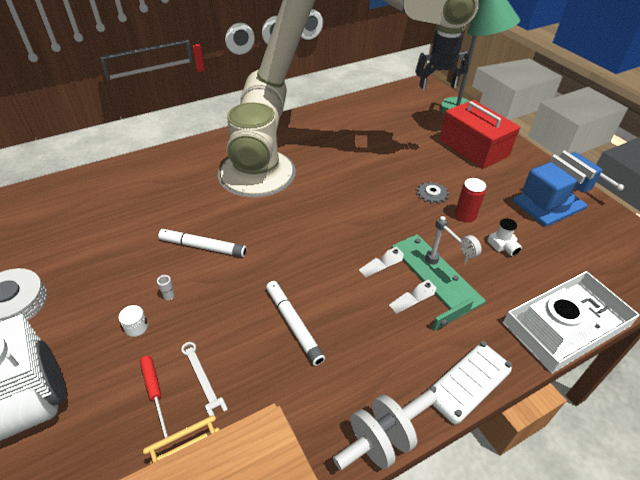

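The top view shows two axle-like bars, at (370,213) and (410,328), and a disc-bearing shaft at (358,105). The disc shaft isn't a plain bar. Of the two plain bars, the one at (370,213), y≈-0.155, is farthest left, and its dark band is at the far end (368,175). The stand is at (250,205) and its ramps face the axle.

```bash
python3 - <<'E'
from h import *
np.set_printoptions(precision=4,suppress=True)
for cam in('top','scene'):
    im=shot(cam)
    V,U=np.mgrid[:480,:640]; f=240/np.tan(np.radians(im['fov_y']/2)); T=np.array(im['world_from_camera'])
    D=im['depth']; P=np.stack([(U-im['cx'])/f*D,(V-im['cy'])/f*D,D],-1)@T[:3,:3].T+T[:3,3]
    np.save(cam+'P.npy',P)
    X,Y,Z=P[...,0],P[...,1],P[...,2]
    b=(D>0)&(X>.3)&(X<.75)&(abs(Y)<.12)&(abs(Z)<.01);print(cam,'bench z',np.median(Z[b]))
    for r in models.outline_of(cam,'axle')[:4]:
        m=r['region']&(D>0); print('outline',r['confidence'],np.round(r['bbox']),np.median(P[m],0))
    # axle by geometry
    m=(D>0)&(X>.42)&(X<.72)&(Y>-.24)&(Y<-.07)&(Z>.010)&(Z<.05)
    p=P[m]; 
    (c,wh,a)=cv2.minAreaRect(p[:,:2].astype(np.float32)); top=p[p[:,2]>.024]
    l=cv2.fitLine(top[:,:2].astype(np.float32),cv2.DIST_HUBER,0,.01,.01).ravel()
    t=(p[:,:2]-l[2:])@l[:2]; print('axle n',len(p),c,wh,'dir',np.degrees(np.arctan2(l[1],l[0])),'ends',l[2:]+t.min()*l[:2],l[2:]+t.max()*l[:2],'zmax',p[:,2].max())
    # green plate
    hsv=cv2.cvtColor(im['pixels'],cv2.COLOR_RGB2HSV)
    g=(hsv[...,0]>50)&(hsv[...,0]<85)&(hsv[...,1]>90)&(D>0)&(X>.45)&(X<.8)&(Y>.1)&(Y<.3)
    for nm,lo,hi in(('plate',.007,.018),('bracket',.03,.05)):
        q=P[g&(Z>lo)&(Z<hi)]; r=cv2.minAreaRect(q[:,:2].astype(np.float32)); print(nm,len(q),r,np.median(q[:,2]),cv2.boxPoints(r).tolist())
    gr=(D>0)&(X>.45)&(X<.72)&(Y>.06)&(Y<.21)&(hsv[...,1]<60)&(Z>.004)&(Z<.03)
    q=P[gr]; k=q[:,0]<.585
    for s in(k,~k): print('block',s.sum(),cv2.minAreaRect(q[s][:,:2].astype(np.float32)))
    x0,y0=(220,140) if cam=='top' else (250,180)
    cv2.imwrite(f'pics/{cam}c.png',cv2.resize(im['pixels'][y0:y0+140,x0:x0+190,::-1],None,fx=4,fy=4,interpolation=cv2.INTER_CUBIC))
E
```

```text
top bench z -0.0011268775985857626
outline 0.74 [410. 330.  69.  63.] [ 0.2299 -0.2537  0.0262]
outline 0.73 [370. 214.  16.  77.] [ 0.5694 -0.1514  0.0253]
axle n 789 (0.5685468912124634, -0.15216775238513947) (0.23890146613121033, 0.03035721555352211) dir 0.8725501 ends [ 0.4491 -0.1538] [ 0.688  -0.1502] zmax 0.03545680623099301
plate 1637 ((0.6037425994873047, 0.23335379362106323), (0.26159223914146423, 0.0849149227142334), 1.9872446060180664) 0.011337551347097685 [[0.47155284881591797, 0.2712500989437103], [0.4744974374771118, 0.18638625741004944], [0.7359323501586914, 0.19545748829841614], [0.7329877614974976, 0.280321329832077]]
bracket 78 ((0.6730954647064209, 0.22495236992835999), (0.07925853133201599, 0.22662590444087982), 50.948448181152344) 0.04360548485128124 [[0.5601317882537842, 0.2655664384365082], [0.7361247539520264, 0.12278775125741959], [0.7860591411590576, 0.1843383014202118], [0.6100661754608154, 0.327116996049881]]
block 342 ((0.5106594562530518, 0.1455773115158081), (0.05098351463675499, 0.1399131566286087), 12.169137001037598)
block 340 ((0.6421566605567932, 
[... 571 characters left out ...]
69049072, 0.2733248472213745], [0.47940635681152344, 0.11319653689861298], [0.7448300123214722, 0.1211158037185669], [0.740052342414856, 0.28124409914016724]]
bracket 251 ((0.7378283143043518, 0.17447039484977722), (0.011407408863306046, 0.11088819056749344), 1.6092572212219238) 0.042289797384642 [[0.7305697798728943, 0.2297324538230896], [0.7336838841438293, 0.11888798326253891], [0.7450868487358093, 0.11920833587646484], [0.7419727444648743, 0.23005279898643494]]
block 447 ((0.5103784203529358, 0.14010196924209595), (0.13456492125988007, 0.08454976975917816), 66.72295379638672)
block 529 ((0.6300909519195557, 0.145085871219635), (0.11695436388254166, 0.08098329603672028), 77.3509292602539)
```

View pics/topc.png

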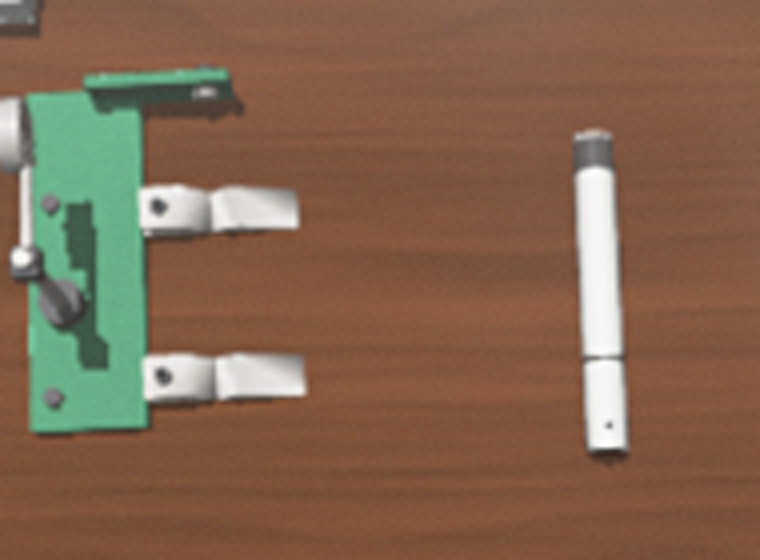

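Checked in the close crop: my axle is the plain bar whose top end (593,150 in the crop) carries the dark band. The stand yaw is about 1.8° and the axle yaw about 1°, so they are nearly parallel. I'll move the hand high over to the axle's right side.

Call:
jog_arm:
  plan: "0 0 0 -2.84 -2.5 0 105;0 0 0 -2.84 -2.5 0 105;0 0 0 -2.84 -2.5 0 105;0 0 0 -2.84 -2.5 0 105;0 0 0 -2.84 -2.5 0 105;0 0 0 -2.84 -2.5 0 105;0 0 0 -2.84 -2.5 0 105;0 0 0 -2.84 -2.5 0 105;0 0 0 -2.84 -2.5 0 105;0 0 0 -2.84 -2.5 0 105"

```text
time_s: 2.33
position: [0.3679, 0.1872, 0.2316]
tool_rot: [[-0.944, 0.331, 0.001], [0.331, 0.944, 0.0], [-0.001, 0.0, -1.0]]
ft_force: [1.9, 0.6, 0.6]
grip_width: 0.0502
gripper_force: 0.0
```

Call:
jog_arm:
  plan: "0 0 0 -2.84 -2.5 0 105;0 0 0 -2.84 -2.5 0 105;0 0 0 -2.84 -2.5 0 105;0 0 0 -2.84 -2.5 0 105;0 0 0 -2.84 -2.5 0 105;0 0 0 -2.84 -2.5 0 105;0 0 0 -2.84 -2.5 0 105;0 0 0 -2.84 -2.5 0 105;0 0 0 -2.84 -2.5 0 105;0 0 0 -2.84 -2.5 0 105"

```text
time_s: 3.17
position: [0.5531, -0.143, 0.2313]
tool_rot: [[-0.943, 0.332, 0.0], [0.332, 0.943, 0.0], [-0.0, 0.0, -1.0]]
ft_force: [1.3, 0.2, -0.3]
grip_width: 0.0505
gripper_force: 0.0
```

Call:
jog_arm:
  plan: "0 0 0 -2.84 -2.5 0 105;0 0 0 -2.84 -2.5 0 105;0 0 6.9 0 0 0 105;0 0 6.9 0 0 0 105;0 0 6.9 0 0 0 105;0 0 6.9 0 0 0 105;0 0 6.9 0 0 0 105;0 0 6.9 0 0 0 105;0 0 6.9 0 0 0 105;0 0 6.9 0 0 0 105"

```text
time_s: 4.0
position: [0.5895, -0.2071, 0.2313]
tool_rot: [[-0.261, 0.965, -0.0], [0.965, 0.261, 0.0], [0.0, -0.0, -1.0]]
ft_force: [-0.0, -0.4, 0.2]
grip_width: 0.05
gripper_force: 0.0
```

Call:
jog_arm:
  plan: "0 0 6.9 0 0 0 105;0 0 6.7 0 0 0 105;0 0 0 0 0 0 105;0 0 0 0 0 0 105;0 0 0 0 0 0 105"

```text
time_s: 4.42
position: [0.5895, -0.2071, 0.2313]
tool_rot: [[-0.036, 0.999, -0.0], [0.999, 0.036, 0.0], [0.0, -0.0, -1.0]]
ft_force: [-0.9, -1.0, 0.2]
grip_width: 0.0504
gripper_force: 0.0
```

Call:
jog_arm:
  plan: "0 0 0 0 0 3 105;0 0 0 0 0 3 105;0 0 0 0 0 3 105;0 0 0 0 0 3 105;0 0 0 0 0 3 105;0 0 0 0 0 3 105;0 0 0 0 0 2.5 105;0 0 0 0 0 1.5 105;0 0 0 0 0 0.6 105;0 0 0 0 0 0 105"

```text
time_s: 5.25
position: [0.589, -0.2068, 0.0041]
tool_rot: [[-0.034, 0.999, -0.002], [0.999, 0.034, 0.001], [0.001, -0.002, -1.0]]
ft_force: [-0.0, 0.1, 0.2]
grip_width: 0.0501
gripper_force: 0.0
```

```bash
python3 - <<'E'
from h import *
np.set_printoptions(precision=4,suppress=True)
im=shot('scene'); cv2.imwrite('pics/s1.png',cv2.resize(im['pixels'][200:400,200:460,::-1],None,fx=3,fy=3,interpolation=cv2.INTER_CUBIC))
s=env.observe();print(s['position'],s['time_s'])
E
```

```text
[ 0.5897 -0.2072  0.0055] 5.3
```

View pics/s1.png

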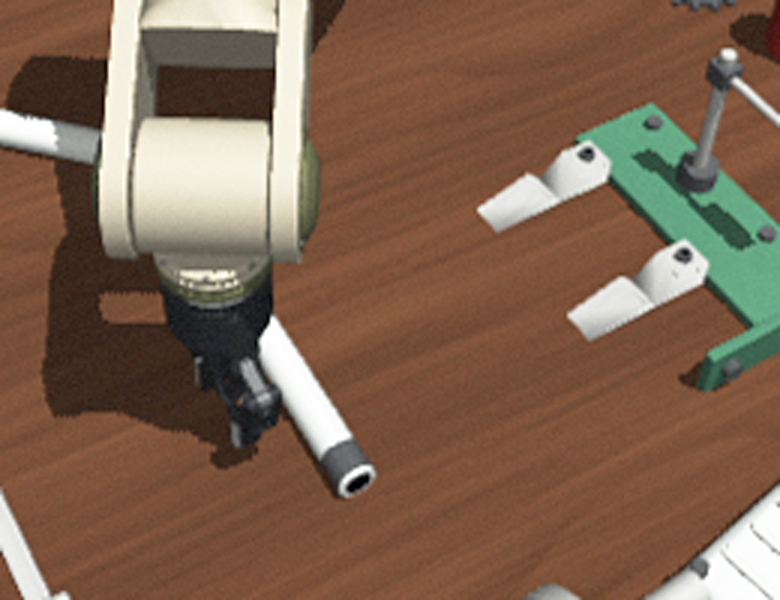

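The fingertips, at (255,400) in the crop, stand just to the right of the bar with nothing in between. I'll push slowly.

Call:
jog_arm:
  plan: "0 0 0 0.3 0 0 105;0 0 0 0.3 0 0 105;0 0 0 0.3 0 0 105;0 0 0 0.3 0 0 105;0 0 0 0.3 0 0 105;0 0 0 0.3 0 0 105;0 0 0 0.4 0 0 105;0 0 0 0.4 0 0 105;0 0 0 0.4 0 0 105;0 0 0 0.4 0 0 105"

```text
time_s: 6.13
position: [0.5884, -0.1727, 0.0053]
tool_rot: [[-0.032, 0.999, 0.0], [0.999, 0.032, -0.0], [-0.0, 0.0, -1.0]]
ft_force: [0.6, -0.5, -0.3]
grip_width: 0.05
gripper_force: 0.2
```

Call:
jog_arm:
  plan: "0 0 0 0.4 0 0 105;0 0 0 0.4 0 0 105;0 0 0 0.4 0 0 105;0 0 0 0.4 0 0 105;0 0 0 0.4 0 0 105;0 0 0 0.4 0 0 105;0 0 0 0.4 0 0 105;0 0 0 0.4 0 0 105;0 0 0 0.4 0 0 105;0 0 0 0.4 0 0 105"

```text
time_s: 6.97
position: [0.5871, -0.1327, 0.0053]
tool_rot: [[-0.032, 0.999, -0.0], [0.999, 0.032, 0.0], [0.0, -0.0, -1.0]]
ft_force: [0.3, -0.6, 0.7]
grip_width: 0.0505
gripper_force: 0.2
```

```bash
cat >> h.py <<'E'
def axle(cam):
    im=shot(cam); V,U=np.mgrid[:480,:640]; f=240/np.tan(np.radians(im['fov_y']/2)); T=np.array(im['world_from_camera']); D=im['depth']
    P=np.stack([(U-im['cx'])/f*D,(V-im['cy'])/f*D,D],-1)@T[:3,:3].T+T[:3,3]
    for r in models.outline_of(cam,'axle')[:4]:
        p=P[r['region']&(D>0)]
        p=p[(p[:,2]>.006)&(p[:,2]<.06)]
        if len(p)<30: continue
        (c,wh,a)=cv2.minAreaRect(p[:,:2].astype(np.float32)); l=cv2.fitLine(p[:,:2].astype(np.float32),cv2.DIST_HUBER,0,.01,.01).ravel()
        print(cam,round(r['confidence'],2),'c',np.round(c,4),'wh',np.round(wh,4),'yaw',round(float(np.degrees(np.arctan2(l[1],l[0]))),2),'z95',np.round(np.percentile(p[:,2],95),4))
    return im
E
python3 - <<'E'
from h import *
im=axle('top');im=axle('scene');cv2.imwrite('pics/s2.png',cv2.resize(im['pixels'][200:400,200:460,::-1],None,fx=3,fy=3,interpolation=cv2.INTER_CUBIC))
s=env.observe();print(s['position'],s['time_s'])
E
```

```text
top 0.66 c [ 0.2309 -0.2566] wh [0.2366 0.0296] yaw 46.67 z95 0.0316
scene 0.89 c [ 0.2379 -0.2593] wh [0.238  0.0315] yaw 47.4 z95 0.0301
scene 0.64 c [ 0.6399 -0.1048] wh [0.1091 0.033 ] yaw 0.93 z95 0.0304
[ 0.58709155 -0.1329994   0.00531032] 7.1667
```

View pics/s2.png

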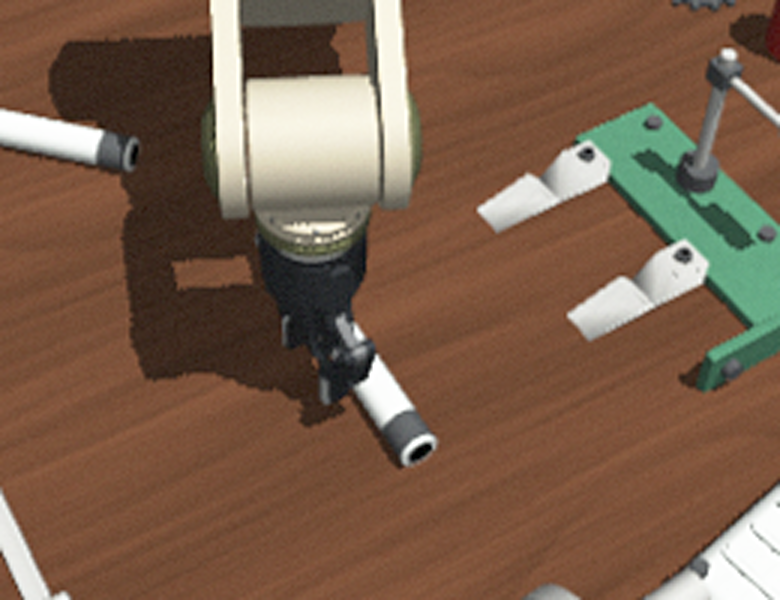

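The bar rolls ahead of the fingers, square to them; its far end is at (415,450). I'll keep going at the same pace.

Call:
jog_arm:
  plan: "0 0 0 0.4 0 0 105;0 0 0 0.4 0 0 105;0 0 0 0.4 0 0 105;0 0 0 0.4 0 0 105;0 0 0 0.4 0 0 105;0 0 0 0.4 0 0 105;0 0 0 0.4 0 0 105;0 0 0 0.4 0 0 105;0 0 0 0.4 0 0 105;0 0 0 0.4 0 0 105"

```text
time_s: 8.0
position: [0.5858, -0.0927, 0.0053]
tool_rot: [[-0.032, 0.999, -0.0], [0.999, 0.032, 0.0], [0.0, -0.0, -1.0]]
ft_force: [0.1, 1.3, 0.4]
grip_width: 0.0501
gripper_force: 0.2
```

Call:
jog_arm:
  plan: "0 0 0 0.4 0 0 105;0 0 0 0.4 0 0 105;0 0 0 0.4 0 0 105;0 0 0 0.4 0 0 105;0 0 0 0.4 0 0 105;0 0 0 0.4 0 0 105;0 0 0 0.4 0 0 105;0 0 0 0.4 0 0 105;0 0 0 0.4 0 0 105;0 0 0 0.4 0 0 105"

```text
time_s: 8.83
position: [0.5845, -0.0528, 0.0053]
tool_rot: [[-0.032, 0.999, -0.0], [0.999, 0.032, -0.0], [-0.0, -0.0, -1.0]]
ft_force: [-0.3, -0.9, 1.5]
grip_width: 0.0503
gripper_force: 0.2
```

Call:
jog_arm:
  plan: "0 0 0 0.4 0 0 105;0 0 0 0.4 0 0 105;0 0 0 0.4 0 0 105;0 0 0 0.4 0 0 105;0 0 0 0.4 0 0 105;0 0 0 0.4 0 0 105;0 0 0 0.4 0 0 105;0 0 0 0.4 0 0 105;0 0 0 0.4 0 0 105;0 0 0 0.4 0 0 105"

```text
time_s: 9.67
position: [0.5832, -0.0128, 0.0053]
tool_rot: [[-0.032, 0.999, -0.0], [0.999, 0.032, -0.0], [-0.0, -0.0, -1.0]]
ft_force: [0.1, 0.1, -0.3]
grip_width: 0.0503
gripper_force: 0.2
```

```bash
python3 - <<'E'
from h import *
im=axle('top');im=axle('scene');cv2.imwrite('pics/s3.png',cv2.resize(im['pixels'][200:400,200:460,::-1],None,fx=3,fy=3,interpolation=cv2.INTER_CUBIC))
s=env.observe();print(s['position'],s['time_s'])
E
```

```text
top 0.8 c [ 0.2308 -0.2559] wh [0.2405 0.0304] yaw 46.32 z95 0.0313
scene 0.76 c [ 0.2376 -0.2597] wh [0.2403 0.0313] yaw 46.6 z95 0.0301
scene 0.64 c [0.5726 0.0125] wh [0.2381 0.028 ] yaw 2.83 z95 0.0303
[ 0.58319577 -0.01306798  0.00527032] 9.8667
```

View pics/s3.png

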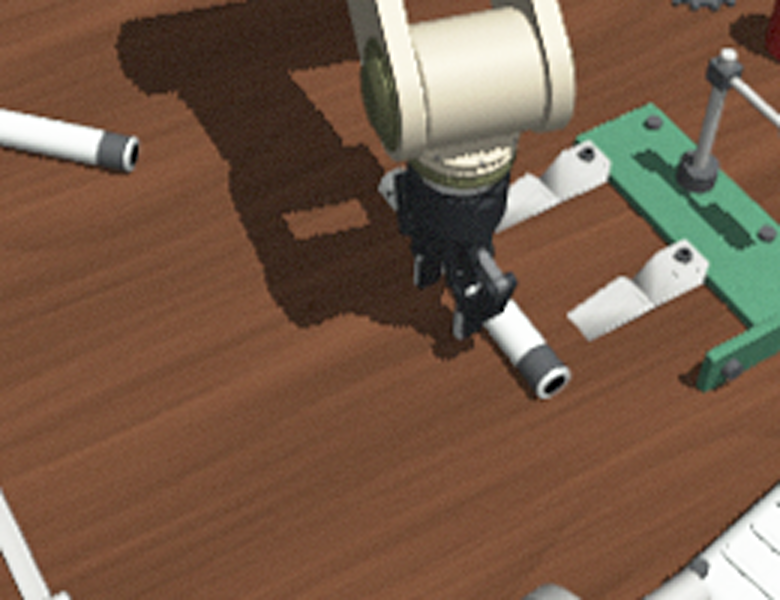

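The bar is now just short of the ramps, yaw 2.8° by rough estimate, with its far end at (550,380) and the fingers centred between the blocks. I'll narrow the fingers slightly and push up the ramps.

Call:
jog_arm:
  plan: "0 0 0 0.4 0.03 0 120;0 0 0 0.4 0.03 0 120;0 0 0 0.4 0.03 0 120;0 0 0 0.4 0.03 0 120;0 0 0 0.4 0.03 0 120;0 0 0 0.4 0.03 0 120;0 0 0 0.4 0 0 120;0 0 0 0.4 0 0 120;0 0 0 0.4 0 0 120;0 0 0 0.4 0 0 120"

```text
time_s: 10.7
position: [0.5837, 0.0273, 0.0053]
tool_rot: [[-0.032, 0.999, -0.0], [0.999, 0.032, 0.0], [0.0, -0.0, -1.0]]
ft_force: [0.3, 0.6, 0.4]
grip_width: 0.045
gripper_force: 0.2
```

Call:
jog_arm:
  plan: "0 0 0 0.4 0 0 120;0 0 0 0.4 0 0 120;0 0 0 0.4 0 0 120;0 0 0 0.4 0 0 120;0 0 0 0.4 0 0 120;0 0 0 0.4 0 0 120;0 0 0 0.3 0 0 120;0 0 0 0.3 0 0 120;0 0 0 0.3 0 0 120;0 0 0 0.3 0 0 120"

```text
time_s: 11.53
position: [0.5832, 0.0614, 0.0061]
tool_rot: [[-0.033, 0.999, 0.002], [0.999, 0.033, -0.003], [-0.003, 0.001, -1.0]]
ft_force: [-0.5, -11.2, 5.7]
grip_width: 0.0451
gripper_force: 5.1
```

```bash
python3 - <<'E'
from h import *
im=axle('top');im=axle('scene');cv2.imwrite('pics/s4.png',cv2.resize(im['pixels'][200:350,300:500,::-1],None,fx=4,fy=4,interpolation=cv2.INTER_CUBIC))
s=env.observe();print(s['position'],s['time_s'],s['ft_force'])
E
```

```text
top 0.61 c [ 0.2306 -0.2558] wh [0.2359 0.0299] yaw 46.53 z95 0.0319
top 0.41 c [0.6398 0.2336] wh [0.1466 0.2642] yaw -4.77 z95 0.0396
scene 0.57 c [0.5695 0.0848] wh [0.241  0.0293] yaw 2.74 z95 0.0361
scene 0.56 c [ 0.236  -0.2597] wh [0.2416 0.0325] yaw 45.8 z95 0.03
[0.5831211  0.06209948 0.00585863] 11.7333 [-0.19545831 -6.4423932   3.80977546]
```

View pics/s4.png

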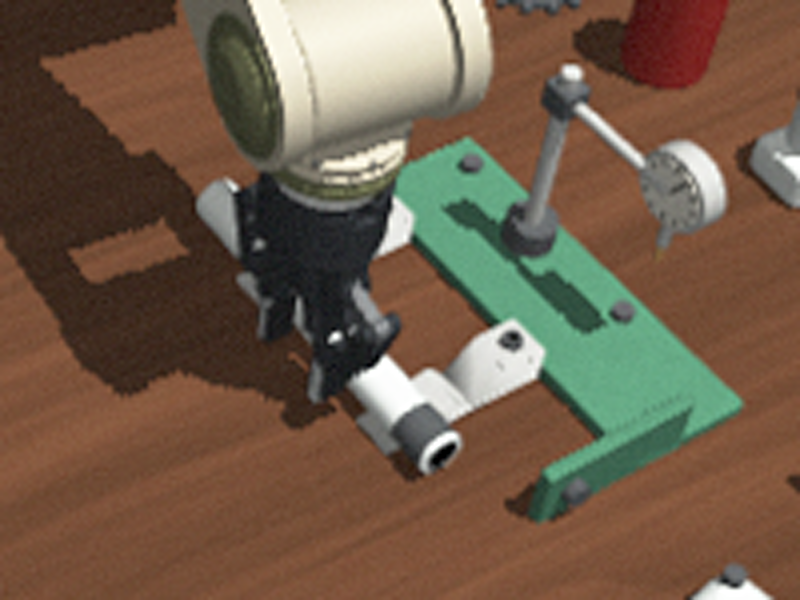

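The bar is on both ramps, with its far end at (435,450). The push force is moderate (about 11 N).

Call:
jog_arm:
  plan: "0 0 0 0.3 0 0 120;0 0 0 0.3 0 0 120;0 0 0 0.3 0 0 120;0 0 0 0.3 0 0 120;0 0 0 0.3 0 0 120;0 0 0 0.3 0 0 120;0 0 0 0.3 0 0 120;0 0 0 0.3 0 0 120;0 0 0 0.2 0 0 120;0 0 0 0.2 0 0 120"

```text
time_s: 12.57
position: [0.5823, 0.0894, 0.0061]
tool_rot: [[-0.033, 0.999, 0.002], [0.999, 0.033, -0.003], [-0.003, 0.001, -1.0]]
ft_force: [0.0, -11.0, 5.5]
grip_width: 0.0453
gripper_force: 5.2
```

```bash
python3 - <<'E'
from h import *
im=axle('scene')
s=env.observe();print(s['position'],s['time_s'],s['ft_force'])
E
```

```text
scene 0.89 c [ 0.2374 -0.2589] wh [0.2399 0.0312] yaw 47.46 z95 0.03
scene 0.8 c [0.5683 0.1218] wh [0.243  0.0492] yaw 3.65 z95 0.0446
[0.58224713 0.08993508 0.00596959] 12.6667 [-0.11571922 -6.59949583  3.90938527]
```

Call:
jog_arm:
  plan: "0 0 0 0.2 0 0 120;0 0 0 0.2 0 0 120;0 0 0 0.2 0 0 120;0 0 0 0.2 0 0 120"

```text
time_s: 13.0
position: [0.5813, 0.0993, 0.0052]
tool_rot: [[-0.032, 0.999, -0.0], [0.999, 0.032, 0.0], [0.0, -0.0, -1.0]]
ft_force: [0.2, -0.6, 0.2]
grip_width: 0.0453
gripper_force: 0.0
```

Call:
jog_arm:
  plan: "0 0 0 0.2 0 0 120;0 0 0 0.2 0 0 120;0 0 0 0 0 0 120;0 0 0 0 0 0 120"

```text
time_s: 13.33
position: [0.5812, 0.1031, 0.0052]
tool_rot: [[-0.033, 0.999, -0.0], [0.999, 0.033, 0.0], [0.0, -0.0, -1.0]]
ft_force: [0.3, -0.1, 0.5]
grip_width: 0.0454
gripper_force: 0.0
```

```bash
python3 - <<'E'
from h import *
im=axle('scene');cv2.imwrite('pics/s5.png',cv2.resize(im['pixels'][200:350,300:500,::-1],None,fx=4,fy=4,interpolation=cv2.INTER_CUBIC))
s=env.observe();print(s['position'],s['time_s'],s['ft_force'])
E
```

```text
scene 0.96 c [0.5688 0.1307] wh [0.2403 0.0284] yaw 2.88 z95 0.0392
scene 0.58 c [ 0.2369 -0.2591] wh [0.241 0.031] yaw 46.4 z95 0.0297
[0.58129313 0.10282659 0.00528625] 13.4333 [ 0.11896855  0.55798123 -0.22709593]
```

View pics/s5.png

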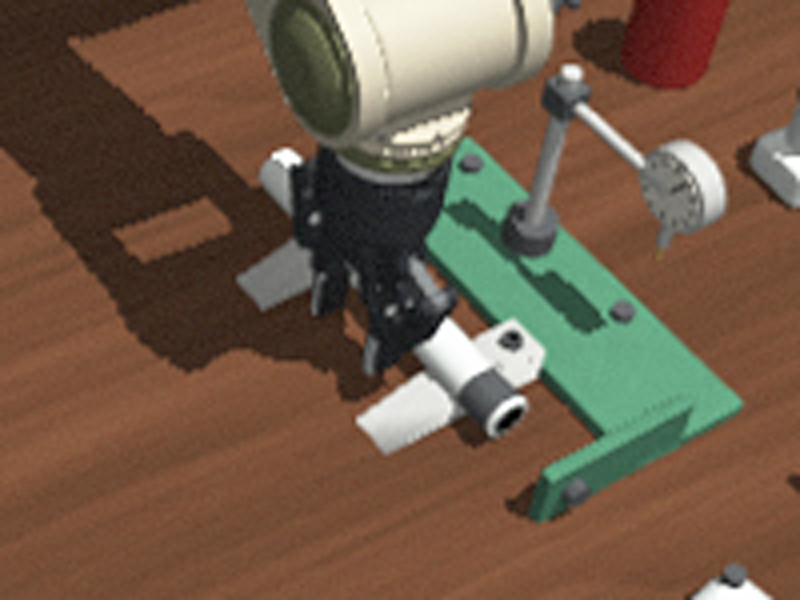

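Seated: the bar lies in both vees, top at 39 mm (axis 24 mm), its far end at (505,415) and the end stop at (575,490). Now I'll retreat, lift, close the fingers and go round to the near end.

Call:
jog_arm:
  plan: "0 0 0 -0.5 0 0 120;0 0 0 -1 0 0 120;0 0 0 -1.5 0 0 120;0 0 0 -1 0 0 120;0 0 0 -1 0 0 120;0 0 0 0 0 -3 120;0 0 0 0 0 -3 120;0 0 0 0 0 -3 120;0 0 0 0 0 -3 120;0 0 0 0 -2.5 0 255"

```text
time_s: 14.27
position: [0.563, 0.0508, 0.1311]
tool_rot: [[-0.032, 0.999, 0.013], [1.0, 0.032, -0.001], [-0.002, 0.013, -1.0]]
ft_force: [0.3, -0.5, 0.3]
grip_width: 0.0341
gripper_force: 0.0
```

Call:
jog_arm:
  plan: "0 0 0 0 -3 0 255;0 0 0 0 -3 0 255;0 0 0 0 -3 0 255;0 0 0 0 -3 0 255;0 0 0 2 -2.1 0 255;0 0 0 2 0 0 255;0 0 0 2 0 0 255;0 0 0 2 0 0 255;0 0 0 0 0 0 255;0 0 0 0 0 0 255"

```text
time_s: 15.1
position: [0.4144, 0.1276, 0.1254]
tool_rot: [[-0.034, 0.999, 0.0], [0.999, 0.034, -0.0], [-0.0, 0.0, -1.0]]
ft_force: [-0.9, -0.1, 0.1]
grip_width: -0.0004
gripper_force: 0.0
```

```bash
python3 - <<'E'
from h import *
im=axle('scene');im=axle('top')
s=env.observe();print(s['position'],s['time_s'],s['ft_force'],s['grip_width'])
E
```

```text
scene 0.86 c [0.569  0.1336] wh [0.2401 0.0313] yaw 2.25 z95 0.0393
scene 0.84 c [ 0.2372 -0.2606] wh [0.2419 0.0287] yaw 47.11 z95 0.03
scene 0.71 c [0.6135 0.1799] wh [0.2752 0.1956] yaw -9.71 z95 0.0417
top 0.96 c [ 0.231  -0.2552] wh [0.2382 0.0298] yaw 46.47 z95 0.0312
top 0.76 c [0.6053 0.1395] wh [0.1583 0.0306] yaw 1.74 z95 0.0409
[0.41455872 0.12668757 0.12529784] 15.3 [-0.39409431  0.16343786  0.52704154] -0.00019639082584354888
```

Call:
jog_arm:
  plan: "0 0 0 0.4 0 2 255;0 0 0 0 0 2.5 255;0 0 0 0 0 2.5 255;0 0 0 0 0 2 255;0 0 0 0 0 1.5 255;0 0 0 0 0 0.7 255;0 0 0 0 0 0 255"

```text
time_s: 15.88
position: [0.4139, 0.1309, 0.0123]
tool_rot: [[-0.031, 1.0, -0.003], [1.0, 0.031, -0.0], [-0.0, -0.003, -1.0]]
ft_force: [-0.0, -0.2, 0.6]
grip_width: 0.0001
gripper_force: 0.0
```

Call:
jog_arm:
  plan: "0 0 0 0 0.3 0 255;0 0 0 0 0.3 0 255;0 0 0 0 0.3 0 255;0 0 0 0 0.3 0 255;0 0 0 0 0.3 0 255;0 0 0 0 0.3 0 255;0 0 0 0 0.3 0 255;0 0 0 0 0.3 0 255;0 0 0 0 0.3 0 255;0 0 0 0 0.3 0 255"

```text
time_s: 16.72
position: [0.4427, 0.1325, 0.0131]
tool_rot: [[-0.032, 0.999, -0.004], [0.999, 0.032, -0.0], [-0.0, -0.004, -1.0]]
ft_force: [-6.7, -0.8, 4.2]
grip_width: -0.0001
gripper_force: 3.4
```

```bash
python3 - <<'E'
from h import *
im=axle('scene');im=axle('top')
s=env.observe();print(s['position'],s['time_s'],s['ft_force'],s['grip_width'])
E
```

```text
scene 0.79 c [ 0.2369 -0.2592] wh [0.2411 0.0305] yaw 47.25 z95 0.03
scene 0.74 c [0.5787 0.134 ] wh [0.24   0.0305] yaw 2.17 z95 0.0393
top 0.97 c [ 0.2313 -0.2551] wh [0.2381 0.0301] yaw 46.6 z95 0.0316
top 0.74 c [0.6137 0.1393] wh [0.1595 0.0304] yaw 2.48 z95 0.0409
[0.44348979 0.13248493 0.01316535] 16.9167 [-5.03453664  0.72458621  1.39145064] -0.00028812392996606113
```

Call:
jog_arm:
  plan: "0 0 0 0 0.3 0 255;0 0 0 0 0.3 0 255;0 0 0 0 0.3 0 255;0 0 0 0 0.3 0 255;0 0 0 0 0.3 0 255;0 0 0 0 0.3 0 255;0 0 0 0 0.2 0 255;0 0 0 0 0.2 0 255"

```text
time_s: 17.58
position: [0.4655, 0.1332, 0.0132]
tool_rot: [[-0.032, 0.999, -0.002], [0.999, 0.032, 0.0], [0.0, -0.002, -1.0]]
ft_force: [-4.5, 0.7, 3.2]
grip_width: 0.0001
gripper_force: 2.9
```

Call:
jog_arm:
  plan: "0 0 0 0 0.15 0 255;0 0 0 0 0.15 0 255;0 0 0 0 0.15 0 255"

```text
time_s: 17.83
position: [0.4699, 0.1334, 0.0132]
tool_rot: [[-0.032, 0.999, -0.002], [0.999, 0.032, 0.0], [0.0, -0.002, -1.0]]
ft_force: [-6.4, 0.3, 2.2]
grip_width: -0.0001
gripper_force: 2.9
```

Call:
jog_arm:
  plan: "0 0 0 0 0.1 0 255;0 0 0 0 0.1 0 255;0 0 0 0 0 0 255"

```text
time_s: 18.08
position: [0.4721, 0.1334, 0.0132]
tool_rot: [[-0.032, 0.999, -0.002], [0.999, 0.032, 0.0], [0.0, -0.002, -1.0]]
ft_force: [-4.4, 0.7, 1.4]
grip_width: 0.0001
gripper_force: 2.3
```

```bash
python3 - <<'E'
from h import *
im=axle('scene');im=axle('top');im=shot('scene');cv2.imwrite('pics/s6.png',cv2.resize(im['pixels'][200:350,320:520,::-1],None,fx=4,fy=4,interpolation=cv2.INTER_CUBIC))
s=env.observe();print(s['position'],s['time_s'],s['ft_force'],s['grip_width'])
E
```

```text
scene 0.77 c [ 0.2365 -0.2594] wh [0.2411 0.0315] yaw 46.24 z95 0.03
scene 0.7 c [0.6068 0.1419] wh [0.2408 0.045 ] yaw 1.63 z95 0.039
scene 0.25 c [ 0.3568 -0.3861] wh [0.0296 0.0329] yaw -3.58 z95 0.0591
top 0.94 c [ 0.2306 -0.2557] wh [0.2394 0.03  ] yaw 46.24 z95 0.0315
top 0.69 c [0.6467 0.1407] wh [0.1519 0.0305] yaw 1.99 z95 0.0412
[0.47215379 0.13343297 0.01319271] 18.3333 [-4.98026892  0.67548133  1.36533799] 4.58402228813513e-05
```

View pics/s6.png

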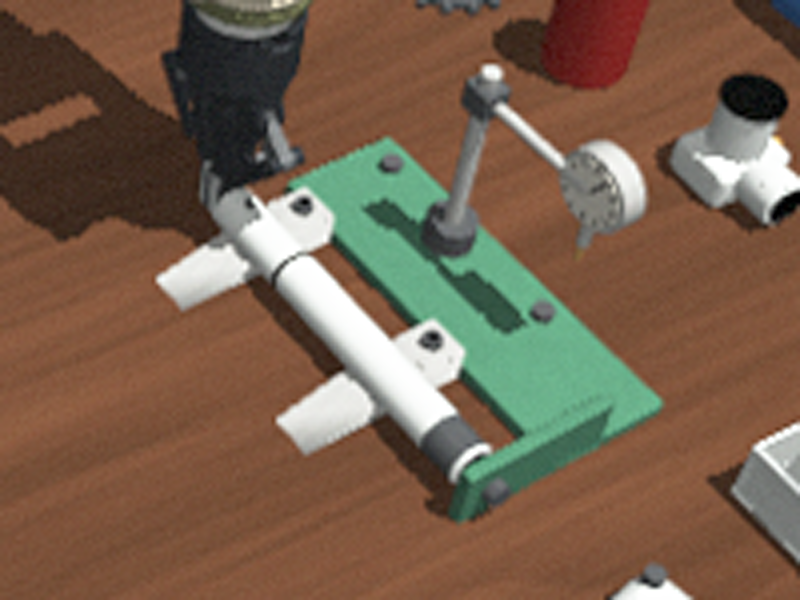

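The far end, at (470,460), is close to the stop, but the force shows no butt contact yet. I'll creep on until it rises.

Call:
jog_arm:
  plan: "0 0 0 0 0.1 0 255;0 0 0 0 0.1 0 255;0 0 0 0 0 0 255"

```text
time_s: 18.58
position: [0.4742, 0.1335, 0.0132]
tool_rot: [[-0.032, 0.999, -0.002], [0.999, 0.032, 0.0], [0.0, -0.002, -1.0]]
ft_force: [-6.0, 1.7, 1.4]
grip_width: -0.0003
gripper_force: 2.6
```

Call:
jog_arm:
  plan: "0 0 0 0 0.1 0 255;0 0 0 0 0.05 0 255;0 0 0 0 0 0 255"

```text
time_s: 18.83
position: [0.4742, 0.1335, 0.0131]
tool_rot: [[-0.032, 0.999, -0.005], [0.999, 0.032, -0.0], [-0.0, -0.005, -1.0]]
ft_force: [-11.1, -1.0, 4.0]
grip_width: -0.0001
gripper_force: 5.3
```

Call:
jog_arm:
  plan: "0 0 0 0 0.1 0 255;0 0 0 0 0 0 255"

```text
time_s: 19.0
position: [0.4742, 0.1335, 0.013]
tool_rot: [[-0.033, 0.999, -0.007], [0.999, 0.033, -0.0], [-0.0, -0.007, -1.0]]
ft_force: [-14.4, -0.7, 7.9]
grip_width: -0.0003
gripper_force: 7.1
```

The force rises and nothing moves, so it is butted. I'll back off slowly and look.

Call:
jog_arm:
  plan: "0 0 0 0 -0.2 0 255;0 0 0 0 -0.3 0 255;0 0 0 0 -0.5 0 255;0 0 0 0 -1 0 255;0 0 0 0 -1.5 0 255;0 0 0 0 -2 0 255;0 0 0 0 0 -3 255;0 0 0 0 0 -3 255;0 0 0 0 0 -3 255;0 0 0 0 0 0 255"

```text
time_s: 19.83
position: [0.4249, 0.1319, 0.108]
tool_rot: [[-0.032, 0.999, 0.01], [0.999, 0.032, 0.0], [-0.0, 0.01, -1.0]]
ft_force: [0.3, 1.1, 0.1]
grip_width: 0.0002
gripper_force: 0.0
```

```bash
python3 - <<'E'
from h import *
im=axle('scene');im=axle('top');im=shot('scene');cv2.imwrite('pics/s7.png',cv2.resize(im['pixels'][200:350,320:520,::-1],None,fx=4,fy=4,interpolation=cv2.INTER_CUBIC))
s=env.observe();print(s['position'],s['time_s'],s['ft_force'])
E
```

```text
scene 0.76 c [ 0.2371 -0.2595] wh [0.2412 0.0288] yaw 46.7 z95 0.0298
scene 0.67 c [0.6098 0.1334] wh [0.2418 0.0301] yaw 1.83 z95 0.0394
scene 0.64 c [0.3506 0.4212] wh [0.0944 0.0927] yaw 8.64 z95 0.0155
top 0.84 c [0.6286 0.1399] wh [0.1886 0.0301] yaw 2.18 z95 0.0411
top 0.66 c [ 0.2307 -0.2554] wh [0.2391 0.03  ] yaw 46.24 z95 0.0314
[0.42180972 0.13165146 0.10232095] 20.0833 [-0.18730933 -0.64239587 -1.01113768]
```

View pics/s7.png

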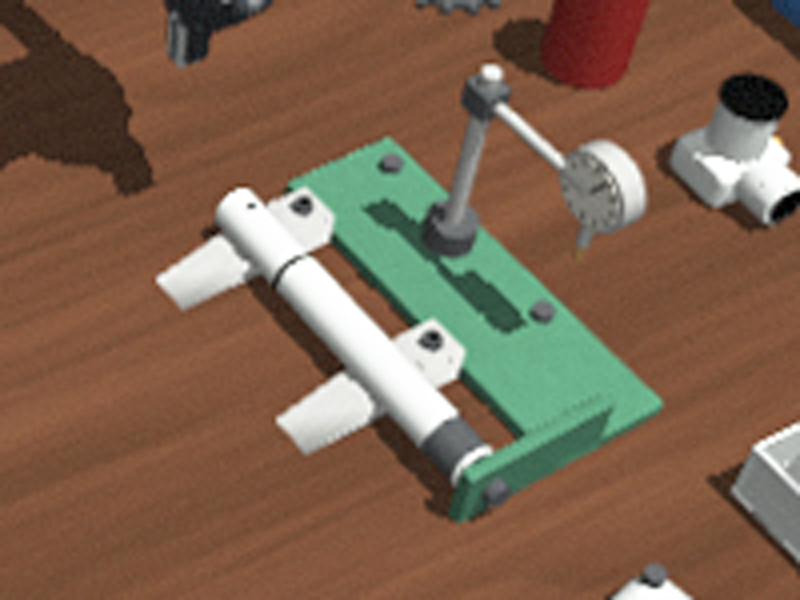

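The bar lies in both vees with its far end, at (472,465), against the stop, and the hand is clear. Handing in.

```bash
python3 -c "
from rig import job
print(job.close_job())"
```

```text
the job is handed in; nothing more can be done
None
```

The axle was rolled up the ramps into both V-blocks and pushed endwise until its far end butted against the end stop; the hand was clear and the job was handed in at about 20 s, with no verdict returned.

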